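Open the sample carousel at the blue compartment

ROBOT

A 6-joint arm with a two-finger parallel gripper is mounted at the origin on a cart in front of the work surface, level with it; the furniture and walls round the work are solid. World frame = base frame: x ahead of the robot, y to its left, z up, the work surface at z = 0. Lengths are in m, angles in rad, forces in N, time in s.
With the tool pointing down it reaches from about 0.325 to 0.775 m from the base axis. Payload 9.3 kg.
Tool frame: the origin (TCP) lies midway between the tips of the shut fingers; the grasp point (between the pads) lies 19 mm behind it; z points along the fingers, y is the line along which they close (so a half turn about z gives the same grasp; the last joint's range is limited). The gripper opens to 85 mm and grips with 20 to 120 N. Pads are 22 mm wide; open, the fingers measure 114 mm over their backs; the gripper's body (76 mm by 85 mm) begins 54 mm behind the grasp point. The pads swing forward as they close: fully open they stand 13 mm farther back than shut.
Start: joints at [1.149, 0.259, 0.021, 1.334, 0, 1.418], TCP at [0.146, 0.53, 0.231] pointing down, gripper open.
Joint ranges: [-3.04, 3.04], [-0.91, 1.82], [-1.04, 1.36], [-1.92, 1.95], [-1.52, 1.45], [-3.14, 3.14]. Speed limits (rad/s): [2.22, 2.22, 2.79, 3.14, 3.14, 3.14].

INTERFACE

Orientations are given as a unit quaternion [x, y, z, w].
In Python, from station import robot, snapshot, sign_off gives the robot as it stands (robot), with the cameras as plain functions and the job as plain functions.
- The arm moves only by the tool creep_tool, called after "Call:" by a JSON object that holds its "op" and its "data", one argument or row to a line. Schema: {"type":"object","properties":{"rows":{"type":"array","items":{"type":"array","prefixItems":[{"type":"array","items":{"type":"number"},"minItems":3,"maxItems":3},{"type":"array","items":{"type":"number"},"minItems":3,"maxItems":3}],"minItems":2,"maxItems":2},"minItems":1,"maxItems":20},"aperture":{"type":"number"},"only":{"type":"string"},"quiet":{"type":"boolean"},"lines":{"type":"string"}},"required":["rows"],"additionalProperties":false}. rows is a list of rows, 1 to 20 of them, each written [[dx, dy, dz], [rx, ry, rz]]: dx, dy, dz in shares of the most that a row can go, 1 being 62.5 mm, then a rotation vector rx, ry, rz in rad; each row shifts and turns the commanded pose from where the row before left it, along the tool's axes as they then stand; what a row does not reach is not made up. A row lasts 1/8 s, in which the tool goes at most 0.0625 m and 0.188 rad, less where a joint would pass 70% of its speed; a pose out of reach is approached as far as the arm can. aperture is the opening from 0.0 (shut) to 1.0 (fully open), set as the call begins (left out keeps the last). The fingers move at their own pace and stop on an object; the grip force is fixed at half the most. Time passes only in rows, so rows that do not move let the fingers close. The tool returns the time, the measured TCP pose, the force, the opening and the grip force at its end. only (a regular expression) keeps the lines of the reply that match it, lines (a string "A,B") keeps lines A to B, and quiet returns only ok. Input that does not fit is refused with a message, and nothing moves.
- robot.observe(): the state, without advancing time (a new reading comes with each control period).
- snapshot(name): name is "side" or "top" or "wrist"; returns a dict with "img" (400x640x3 uint8, red, green, blue), "fx", "fy", "cx", "cy" (pixels), "dist" ([k1, k2, p1, p2, k3] as OpenCV has them; the pictures are not rectified), "origin" and "rotation" of the camera in the world; the wrist camera has in their place "T_tool_cam" (4x4, takes a point from camera to tool coordinates, whose origin is the TCP and whose axes are the flange's). Camera axes: x right, y up, looking along -z (the intrinsics and any distortion apply to the point x, -y, -z); pixel columns grow to the right and rows downward; lengths in m; the calibration is good to about 2 mm. A picture is of the moment at which its call begins: read the wrist's pose just before it. There is no depth.
- sign_off(): hands the job in; it is judged then, once.
The state is a dict: "time": time; "joint_pos": joint angles; "qvel": joint speeds; "joint_torque": joint torques, N m; "ee_pos": TCP position; "tcp_rot": TCP orientation; "contact_force": force on the tool from outside, world axes, zero at the start; "wrist_torque": the same for the moment, N m; "grip_width": opening from 0.0 (shut) to 1.0 (fully open); "grip_force": force on a finger pad.
Only numpy, scipy, OpenCV 4.12 (cv2) and the standard library are available. Lean on these libraries where they do the work, as an engineer would, in place of code of your own. Each camera call takes 0.05 s, during which the arm holds its last target. There are 200 camera calls.

TASK

Turn the white cover of the sample carousel, which has a black bar grip in its middle, until the opening in the cover stands squarely over the compartment with the blue button, its middle pointing at that button. Then let go and leave the cover there.

Things in the scene. Friction and masses are not known exactly. Their poses are not given: they have to be found in the camera images.
- cover (a joint): turn of the white round cover (162 mm across, top 54 mm above the worktop) about the carousel's vertical axis; rad, growing counterclockwise seen from above, range -3 to 3. Friction of 0.08 N m holds it wherever it is left. Its one wedge-shaped opening is 60 degrees wide. At the start the blue button is 0.4 to 1.2 rad away from the opening's middle, to one side or the other.
- cover_grip (a point): point on the cover's axis, 80 mm above the worktop, where to hold the black bar grip: upright bar 60 mm long, 18 mm thick (hold it across this), from 54 to 94 mm above the worktop, on a flat 56 mm disc 3 mm thick. The bar points along the line from the axis to the middle of the opening and turns with the cover; a white line on its top marks the half towards the opening.
- opening_mark (a point): point that turns with the cover, on the middle line of its opening, 94.5 mm out from the axis, over the drum's rim (as far out as the buttons). The direction from cover_grip to this point is where the opening faces. The grey drum under the cover, 214 mm across, 52 mm tall, is fixed to the worktop and has four equal compartments of 90 degrees.
- button_blue: round blue button, 22 mm across and 6 mm tall, fixed on the drum's rim 94.5 mm from the cover's axis, in the middle of the wanted compartment; the origin is the centre of its underside, 52 mm above the worktop. The other three compartments have like buttons in yellow, red and green.

How it is judged:
By the outcome, as a careful person would: the job done as asked, in the order asked, and still so for the second after the job is handed in, with the robot touching nothing.
It also fails if it takes over 32 s, if anything falls off the work surface, if the arm or the gripper's body presses on something with over 40 N, if the wrist force passes 120 N, or if a joint passes its speed limit or range.

## Working session

There is one attempt and no reset: what is moved stays moved. The work goes in short steps, Python scripts to look and compute and a tool call to move; the robot and the scene stay as the last step left them, time stands still between calls to the robot, and variables do not carry over. Pictures are saved under pics/ and viewed, at most 10 in all, crops included, and the job is handed in when it is done.

```bash
ls; mkdir -p pics
```

Run:
```python
from station import robot, snapshot, sign_off
import cv2,pickle
print(robot.observe())
for n in ("top","side"):
    s=snapshot(n); pickle.dump(s,open(f"pics/{n}.pkl","wb"))
    cv2.imwrite(f"pics/{n}1.png",s["img"][...,::-1])
    print({k:v for k,v in s.items() if k!="img"})
```

```text
pics
station.py
{'time': 0.0, 'joint_pos': array([1.14942481e+00, 2.59176088e-01, 2.07683679e-02, 1.33369971e+00,
       9.18547567e-06, 1.41819268e+00]), 'qvel': array([ 0.00135077,  0.00056227,  0.00016166,  0.0006905 , -0.00228478,
       -0.0003793 ]), 'joint_torque': array([ 2.00649818e-03, -5.55644703e+01,  3.44530070e+01,  1.35427745e-02,
       -1.74800239e-04,  2.38983216e-05]), 'ee_pos': array([0.14593764, 0.52999621, 0.23067752]), 'tcp_rot': array([ 1.33979799e-01,  9.90983846e-01, -6.27441736e-04, -1.89968631e-04]), 'contact_force': array([-0.1158179 , -0.43680599, -0.42395822]), 'wrist_torque': array([0.00694428, 0.01765893, 0.03026686]), 'grip_force': 0.0, 'grip_width': 0.9989328942694875}
{'fx': 516.4916367295228, 'fy': 516.4916367295228, 'cx': 309.1994183292028, 'cy': 191.3388753599636, 'dist': array([0.00513556, 0.        , 0.        , 0.        , 0.        ]), 'origin': array([ 0.42457031, -0.02942735,  0.92383782]), 'rotation': array([ 0.03204581, -0.03472159, -0.70005049,  0.71252845])}
{'fx': 431.5348416735506, 'fy': 431.5348416735506, 'cx': 316.9951463509409, 'cy': 200.51513483539586, 'dist': array([-0.04468578,  0.        ,  0.        ,  0.        ,  0.        ]), 'origin': array([ 0.43639896, -0.73013279,  0.61134921]), 'rotation': array([ 0.44554889, -0.01889558, -0.04807774,  0.893766  ])}
```

View pics/top1.png

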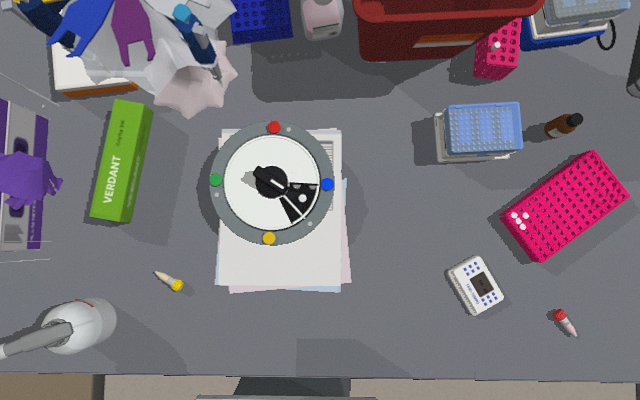

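The top view shows the carousel at about (271,183), with red at (274,127), blue (327,184), yellow (269,238) and green (215,180). The opening is at the lower right. I'll enlarge it.

Run:
```python
import cv2
i=cv2.imread("pics/top1.png")[113:253,196:346]
cv2.imwrite("pics/crop1.png",cv2.resize(i,None,fx=4,fy=4,interpolation=cv2.INTER_CUBIC))
```

```text
(no output)
```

View pics/crop1.png

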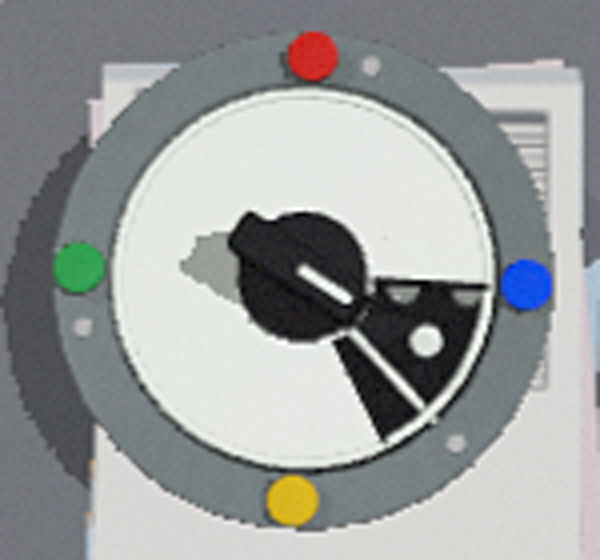

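The crop shows the button centres at red (312,56), blue (526,285), yellow (292,501) and green (79,267). The opening's outer corners are at (488,287) and (385,440), and the bar's white line runs from (302,269) to (348,299).

Create h.py:
```python
import numpy as np,cv2,pickle
from scipy.spatial.transform import Rotation as R
def ray(s,px,z,Rw=None,o=None):
    K=np.array([[s["fx"],0,s["cx"]],[0,s["fy"],s["cy"]],[0,0,1]])
    p=cv2.undistortPoints(np.array(px,float).reshape(-1,1,2),K,s["dist"]).reshape(-1,2)
    d=np.c_[p[:,0],-p[:,1],-np.ones(len(p))]
    Rw=R.from_quat(s["rotation"]).as_matrix() if Rw is None else Rw
    o=s["origin"] if o is None else o
    d=d@Rw.T
    return o+d*((z-o[2])/d[:,2])[:,None]
```

Run:
```python
from h import *
from station import robot, snapshot, sign_off
s=pickle.load(open("pics/top.pkl","rb"))
f=lambda P:np.array([[196,113]])+(np.array(P)+.5)/4-.5
B=ray(s,f([(312,56),(526,285),(292,501),(79,267)]),.057)
C=(B[0]+B[2])/2; C2=(B[1]+B[3])/2; c=(C+C2)/2
print(B.round(4),C,C2,np.linalg.norm(B[:,:2]-c[:2],axis=1))
ang=lambda v:np.arctan2(v[1],v[0])
print("button angles",[round(ang(b-c),4) for b in B])
# blue from all four: directions
E=ray(s,f([(488,287),(385,440)]),.054)
print("corner",E.round(4),np.linalg.norm((E-c)[:,:2],axis=1),[ang(e-c) for e in E])
L=ray(s,f([(302,269),(348,299)]),.094); print("line",L.round(4),ang(L[1]-L[0]))
o=robot.observe(); M=R.from_quat(o["tcp_rot"]).as_matrix();print(M.round(3))
d=ang(E[0]-c)/2+ang(E[1]-c)/2
print("opening",d,"rel center tool",M.T@(np.r_[c[:2],.061]-o["ee_pos"]), "tool y ang",ang(M[:,1]))
```

```text
[[ 0.6165  0.0306  0.057 ]
 [ 0.5199 -0.062   0.057 ]
 [ 0.4274  0.0344  0.057 ]
 [ 0.5242  0.1267  0.057 ]] [0.52194545 0.03251371 0.057     ] [0.5220442  0.03233205 0.057     ] [0.09449626 0.09447921 0.09459867 0.09429982]
button angles [np.float64(-0.0193), np.float64(-1.5928), np.float64(3.1204), np.float64(1.5477)]
corner [[ 0.5191 -0.0461  0.054 ]
 [ 0.4536 -0.0038  0.054 ]] [0.07854167 0.07735436] [np.float64(-1.607555780488147), np.float64(-2.654355334193906)]
line [[0.5207 0.03   0.094 ]
 [0.5089 0.0111 0.094 ]] -2.1319593765520066
[[-0.964  0.266 -0.   ]
 [ 0.266  0.964 -0.001]
 [ 0.    -0.001 -1.   ]]
opening -2.130955557341027 rel center tool [-0.49469886 -0.37964579  0.17009542] tool y ang 1.3019650940213081
```

Radii come out at 94.5 mm, so the geometry is consistent. The opening faces -2.131 and blue is at -1.592, so the cover needs a turn of +0.539 rad. I'll check the obstacle heights on the path in the side view.

View pics/side1.png

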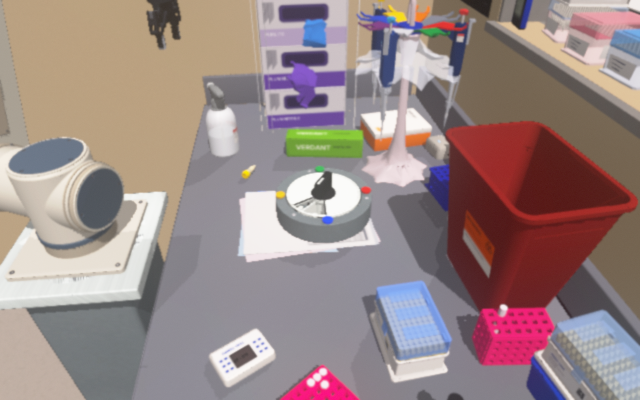

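The side view shows the carousel at (325,200). A wash bottle with its top at (213,88) stands on the straight path, the tall pipette stand is at (400,100), and the gripper hangs at (165,20). I'll triangulate the bottle top and the stand.

Run:
```python
from h import *
t=pickle.load(open("pics/top.pkl","rb"));s=pickle.load(open("pics/side.pkl","rb"))
def tri(a,b):
    p,q=ray(t,[a],0)[0],ray(s,[b],0)[0]
    u,v=p-t["origin"],q-s["origin"]; 
    k=np.linalg.lstsq(np.c_[u,-v],s["origin"]-t["origin"],rcond=None)[0]
    a=t["origin"]+k[0]*u;b=s["origin"]+k[1]*v; return a.round(3),b.round(3)
print("bottle cap",tri((60,335),(214,95)))
print("bottle base centre",ray(s,[(225,150)],0), ray(t,[(100,312)],0.0))
print("stand base nearest edge", ray(s,[(395,180)],0), ray(t,[(190,112)],0), ray(t,[(235,70)],.3),ray(t,[(135,60)],.3))
print("stand arm low blue",tri((215,55),(455,70)))
```

```text
bottle cap (array([0.285, 0.318, 0.173]), array([0.279, 0.318, 0.173]))
bottle base centre [[0.28208691 0.33998517 0.        ]] [[0.29317233 0.33073514 0.        ]]
stand base nearest edge [[ 7.17271091e-01  1.38991017e-01 -1.11022302e-16]] [[0.65330433 0.18734226 0.        ]] [[0.63309951 0.06332039 0.3       ]] [[0.64339855 0.1875635  0.3       ]]
stand arm low blue (array([0.661, 0.094, 0.274]), array([0.784, 0.053, 0.311]))
```

Bottle top is about 0.18 m, so I'll lift to 0.33 first, then travel straight.

The rows are not in the units I measure in: shifts go in shares of 62.5 mm. I convert before sending: -0.05 m is -0.8, -0.031 m is -0.496.

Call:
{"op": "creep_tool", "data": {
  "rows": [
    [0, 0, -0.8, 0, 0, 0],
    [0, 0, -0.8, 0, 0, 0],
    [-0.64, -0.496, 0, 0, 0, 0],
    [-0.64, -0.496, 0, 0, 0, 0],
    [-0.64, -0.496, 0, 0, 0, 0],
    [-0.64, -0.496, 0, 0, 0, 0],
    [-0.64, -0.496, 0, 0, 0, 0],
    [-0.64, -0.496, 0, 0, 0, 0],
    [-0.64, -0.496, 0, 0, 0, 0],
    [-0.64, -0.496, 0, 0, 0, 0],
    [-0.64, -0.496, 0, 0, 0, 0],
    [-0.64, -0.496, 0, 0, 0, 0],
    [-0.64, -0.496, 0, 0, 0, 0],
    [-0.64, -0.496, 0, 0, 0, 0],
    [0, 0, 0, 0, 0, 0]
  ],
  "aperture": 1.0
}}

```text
refused: rows[0]: [0, 0, -0.8, 0, 0, 0] is too long (schema: maxItems 2). Nothing was moved.
```

Nothing moved. I misread the format; it is rows with the three-number parts in brackets of their own. Resending.

Call:
{"op": "creep_tool", "data": {
  "rows": [
    [[0, 0, -0.8], [0, 0, 0]],
    [[0, 0, -0.8], [0, 0, 0]],
    [[-0.64, -0.496, 0], [0, 0, 0]],
    [[-0.64, -0.496, 0], [0, 0, 0]],
    [[-0.64, -0.496, 0], [0, 0, 0]],
    [[-0.64, -0.496, 0], [0, 0, 0]],
    [[-0.64, -0.496, 0], [0, 0, 0]],
    [[-0.64, -0.496, 0], [0, 0, 0]],
    [[-0.64, -0.496, 0], [0, 0, 0]],
    [[-0.64, -0.496, 0], [0, 0, 0]],
    [[-0.64, -0.496, 0], [0, 0, 0]],
    [[-0.64, -0.496, 0], [0, 0, 0]],
    [[-0.64, -0.496, 0], [0, 0, 0]],
    [[-0.64, -0.496, 0], [0, 0, 0]],
    [[0, 0, 0], [0, 0, 0]]
  ],
  "aperture": 1.0
}}

```text
time: 1.98
ee_pos: [0.5116, 0.0415, 0.3298]
tcp_rot: [0.136, 0.991, -0.0, -0.001]
contact_force: [0.4, 0.1, -0.3]
grip_width: 1.001
grip_force: 0.0
```

Call:
{"op": "creep_tool", "data": {
  "rows": [
    [[0, 0, 0], [0, 0, -0.16]],
    [[0, 0, 0], [0, 0, -0.16]],
    [[0, 0, 0], [0, 0, -0.16]],
    [[0, 0, 0], [0, 0, -0.16]],
    [[0, 0, 0], [0, 0, -0.16]],
    [[0, 0, 0], [0, 0, -0.16]],
    [[0, 0, 0], [0, 0, -0.16]],
    [[0, 0, 0], [0, 0, -0.16]],
    [[0, 0, 0], [0, 0, 0]]
  ]
}}

```text
time: 3.1
ee_pos: [0.5095, 0.0448, 0.3313]
tcp_rot: [-0.484, 0.875, 0.0, -0.0]
contact_force: [-0.3, 0.1, -0.8]
grip_width: 1.002
grip_force: 0.0
```

Create rel.py:
```python
from h import *
from station import robot, snapshot, sign_off
o=robot.observe(); M=R.from_quat(o["tcp_rot"]).as_matrix()
print("t",o["time"],"rel",(M.T@(np.array([.522,.0324,.062])-o["ee_pos"])).round(4),"yang",np.arctan2(M[1,1],M[0,1]).round(4),"z",M[:,2].round(4),"j",o["joint_pos"].round(3),"F",o["contact_force"].round(2))
```

```bash
python3 rel.py
```

```text
t 3.1 rel [ 0.0039 -0.0172  0.2693] yang 2.5816 z [-3.e-04  2.e-04 -1.e+00] j [-0.077  0.183  0.172  1.561  0.    -1.087] F [-0.29  0.15 -0.78]
```

Converted, 0.045 m is 0.72, -0.017 m is -0.272.

Call:
{"op": "creep_tool", "data": {
  "rows": [
    [[0.064, -0.272, 0], [0, 0, 0]],
    [[0, 0, 0.72], [0, 0, 0]],
    [[0, 0, 0.72], [0, 0, 0]],
    [[0, 0, 0.72], [0, 0, 0]],
    [[0, 0, 0.72], [0, 0, 0]],
    [[0, 0, 0], [0, 0, 0]],
    [[0, 0, 0], [0, 0, 0]]
  ]
}}

```text
time: 3.98
ee_pos: [0.5234, 0.0313, 0.1528]
tcp_rot: [-0.484, 0.875, -0.0, 0.001]
contact_force: [-0.3, -0.7, 0.6]
grip_width: 1.004
grip_force: 0.0
```

```bash
python3 rel.py
```

Run:
```python
from station import robot, snapshot, sign_off
import cv2
cv2.imwrite("pics/w1.png",snapshot("wrist")["img"][...,::-1])
```

```text
t 3.975 rel [-0.0001  0.0019  0.0908] yang 2.5807 z [ 1.6e-03 -2.0e-04 -1.0e+00] j [-0.1    0.25  -0.194  1.125 -0.    -1.11 ] F [-0.28 -0.72  0.6 ]
```

View pics/w1.png

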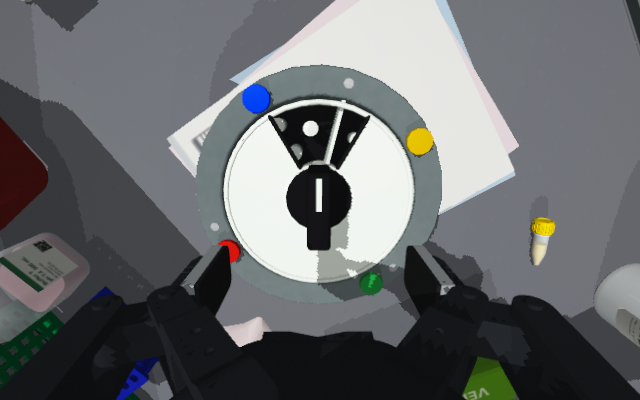

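The wrist view shows the bar upright at column 319, midway between the fingers (230 and 410), so it is aligned. Next I'll descend and close.

Call:
{"op": "creep_tool", "data": {
  "rows": [
    [[0, 0.032, 0.48], [0, 0, 0]],
    [[0, 0, 0.48], [0, 0, 0]],
    [[0, 0, 0.32], [0, 0, 0]],
    [[0, 0, 0.16], [0, 0, 0]],
    [[0, 0, 0], [0, 0, 0]],
    [[0, 0, 0], [0, 0, 0]]
  ]
}}

```text
time: 4.78
ee_pos: [0.5214, 0.0327, 0.0624]
tcp_rot: [-0.484, 0.875, -0.001, 0.001]
contact_force: [1.1, -0.2, 0.5]
grip_width: 1.002
grip_force: 0.0
```

```bash
python3 rel.py
```

```text
t 4.775 rel [-0.0001 -0.0007  0.0004] yang 2.5819 z [ 1.8e-03 -2.0e-04 -1.0e+00] j [-0.098  0.32  -0.348  0.901 -0.    -1.109] F [ 1.12 -0.16  0.48]
```

Call:
{"op": "creep_tool", "data": {
  "rows": [
    [[0, 0, 0], [0, 0, 0]],
    [[0, 0, 0], [0, 0, 0]],
    [[0, 0, 0], [0, 0, 0]],
    [[0, 0, 0], [0, 0, 0]],
    [[0, 0, 0], [0, 0, 0]],
    [[0, 0, 0], [0, 0, 0]],
    [[0, 0, 0], [0, 0, 0]],
    [[0, 0, 0], [0, 0, 0]]
  ],
  "aperture": 0.0
}}

```text
time: 5.78
ee_pos: [0.5226, 0.0316, 0.0618]
tcp_rot: [-0.484, 0.875, -0.002, 0.001]
contact_force: [7.8, -6.3, -1.2]
grip_width: 0.197
grip_force: 62.4
```

```bash
python3 rel.py
```

```text
t 5.775 rel [-0.0003  0.0009 -0.0002] yang 2.581 z [ 0.0035 -0.002  -1.    ] j [-0.099  0.321 -0.348  0.898 -0.002 -1.109] F [ 7.78 -6.27 -1.18]
```

Call:
{"op": "creep_tool", "data": {
  "rows": [
    [[0, 0, 0], [0, 0, -0.09]],
    [[0, 0, 0], [0, 0, -0.09]],
    [[0, 0, 0], [0, 0, -0.09]],
    [[0, 0, 0], [0, 0, -0.09]],
    [[0, 0, 0], [0, 0, -0.09]],
    [[0, 0, 0], [0, 0, -0.09]],
    [[0, 0, 0], [0, 0, 0]],
    [[0, 0, 0], [0, 0, 0]]
  ]
}}

```text
time: 6.78
ee_pos: [0.5224, 0.0316, 0.0618]
tcp_rot: [-0.7, 0.714, -0.002, 0.0]
contact_force: [6.6, -5.1, 0.2]
grip_width: 0.202
grip_force: 62.5
```

```bash
python3 rel.py
```

Run:
```python
from station import robot, snapshot, sign_off
import cv2,pickle
s=snapshot("top");pickle.dump(s,open("pics/top2.pkl","wb"));i=s["img"][113:253,196:346,::-1]
cv2.imwrite("pics/crop2.png",cv2.resize(i,None,fx=4,fy=4,interpolation=cv2.INTER_CUBIC))
```

```text
t 6.775 rel [-0.0008  0.0004 -0.0002] yang 3.1213 z [ 0.0032 -0.0021 -1.    ] j [-0.099  0.321 -0.348  0.898 -0.002 -1.649] F [ 6.58 -5.06  0.23]
```

Turned to 3.121 (target 3.120). Now I'll release, go straight up and look.

Converted, -0.05 m is -0.8, -0.03 m is -0.48.

Call:
{"op": "creep_tool", "data": {
  "rows": [
    [[0, 0, 0], [0, 0, 0]],
    [[0, 0, 0], [0, 0, 0]],
    [[0, 0, 0], [0, 0, 0]],
    [[0, 0, 0], [0, 0, 0]],
    [[0, 0, 0], [0, 0, 0]],
    [[0, 0, 0], [0, 0, 0]],
    [[0, 0, -0.32], [0, 0, 0]],
    [[0, 0, -0.48], [0, 0, 0]],
    [[0, 0, -0.48], [0, 0, 0]],
    [[0, 0, -0.8], [0, 0, 0]],
    [[0, 0, -0.8], [0, 0, 0]],
    [[0, 0, 0], [0, 0, 0]],
    [[0, 0, 0], [0, 0, 0]]
  ],
  "aperture": 1.0
}}

```text
time: 8.45
ee_pos: [0.5204, 0.0328, 0.2407]
tcp_rot: [-0.7, 0.714, 0.0, -0.0]
contact_force: [-0.8, 0.1, -0.5]
grip_width: 0.998
grip_force: 0.0
```

```bash
python3 rel.py
```

Run:
```python
from station import robot, snapshot, sign_off
import cv2,pickle
o=robot.observe();s=snapshot("wrist");pickle.dump((o,s),open("pics/w2.pkl","wb"))
cv2.imwrite("pics/w2.png",cv2.resize(s["img"][40:360,140:500,::-1],None,fx=1.75,fy=1.75,interpolation=cv2.INTER_CUBIC))
```

```text
t 8.45 rel [ 0.0004 -0.0017  0.1787] yang 3.122 z [-4.e-04  1.e-04 -1.e+00] j [-0.098  0.207 -0.023  1.341  0.    -1.649] F [-0.76  0.05 -0.48]
```

View pics/w2.png

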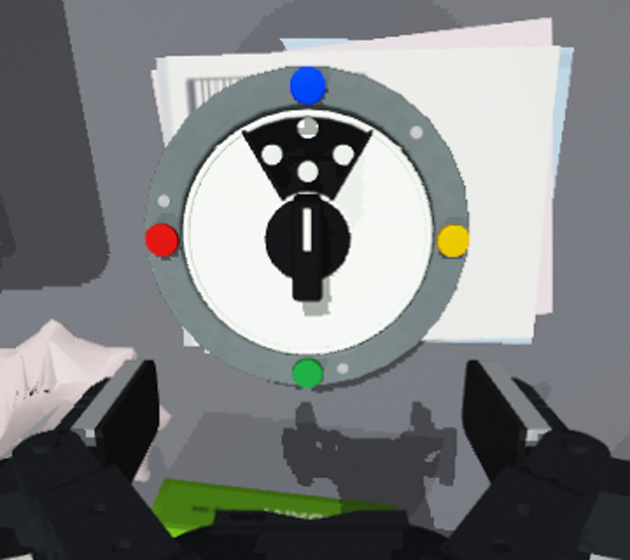

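The opening's corners are at (244,130) and (372,130), midpoint 308. Blue is at (308,86) and the axis at column 308, so the opening is square over blue and the gripper is clear.

```bash
python3 -c "
from station import robot, snapshot, sign_off
print(sign_off())"
```

```text
the job is handed in; nothing more can be done
None
```

I turned the cover +0.54 rad so its opening stands squarely over the blue-button compartment, confirmed this in a wrist-camera picture after letting go and lifting clear, and handed the job in at about 8.5 s.

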